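Top up the spice crate on the pantry riser

ROBOT

A 6-joint arm with a two-finger parallel gripper is mounted at the origin on the work surface. World frame = base frame: x ahead of the robot, y to its left, z up, the work surface at z = 0. Lengths are in mm, angles in rad, forces in N, time in s.
With the tool pointing down it reaches from about 350 to 875 mm from the base axis. Payload 4.2 kg.
Tool frame: the origin (TCP) lies between the finger pads; the fingertips stand 17 mm ahead of it and the grasp point (between the pads) lies 2 mm behind it; z points along the fingers, y is the line along which they close (so a half turn about z gives the same grasp; the last joint's range is limited). The gripper opens to 85 mm and grips with 20 to 120 N. Pads are 22 mm wide; open, the fingers measure 114 mm over their backs; the gripper's body (76 mm by 85 mm) begins 54 mm behind the grasp point. The pads swing forward as they close: fully open they stand 13 mm farther back than shut.
Start: joints at [-1.036, 0.385, 0.008, 0, -1.194, -0.259], TCP at [170.214, -601.354, 248.312] pointing down, gripper open.
Joint ranges: [-3.14, 3.14], [-1.21, 2.06], [-1.07, 1.41], [-3.16, 2.05], [-2.99, -0.16], [-3.1, 3.1]. Speed limits (rad/s): [2.79, 2.79, 3.14, 3.14, 3.14, 3.14].

INTERFACE

Orientations are given as a unit quaternion [x, y, z, w].
In Python, from bench import arm gives the robot as it stands.
- The arm moves only by the shell command python3 jog.py 'ROWS' [OPENING]. ROWS is rows parted by semicolons, their numbers by spaces, 1 to 10 of them, each of 6 numbers: dx, dy, dz in mm, then a rotation vector rx, ry, rz in rad; each row is the pose to reach, as a shift and turn from the pose commanded when the command began, along the tool's axes at that moment; what a row does not reach only later rows make up. A row lasts 1/10 s, in which the tool goes at most 50 mm and 0.15 rad, less where a joint would pass 70% of its speed; a pose out of reach is approached as far as the arm can. OPENING is the finger opening in mm, set as the command begins (- or left out keeps the last). The fingers move at their own pace and stop on an object; the grip force is fixed at half the most. Time passes only in rows, so rows that do not move let the fingers close. It prints the time, the measured TCP pose, the force, the opening and the grip force at its end.
- arm.read_state(): the state, without advancing time (a new reading comes with each control period).
- arm.get_image(name): name is "scene" or "top"; returns the picture (400x640x3 uint8, blue, green, red); there is no depth.
- arm.get_calibration(name): a dict with "K" (3x3 intrinsics, pixels), "rvec" (rotation vector, rad) and "tvec" (3), from world to camera coordinates, as OpenCV has them. Camera axes: x right, y down, z forward; pixel columns grow to the right and rows downward; lengths in mm; the calibration is good to about 2 mm. A picture is of the moment at which its call begins. get_calibration takes no time and is no camera call.
- arm.job_done(): hands the job in; it is judged then, once.
The state is a dict: "clock": time; "joints": joint angles; "joint_vel": joint speeds; "joint_efforts": joint torques, N m; "position": TCP position; "ee_rot": TCP orientation; "contact_force": force on the tool from outside, world axes, zero at the start; "wrist_torque": the same for the moment, N m; "gripper_width": finger opening in mm; "grasp_force": force on a finger pad.
Only numpy, scipy, OpenCV 4.12 (cv2) and the standard library are available. Lean on these libraries where they do the work, as an engineer would, in place of code of your own. Each camera call takes 0.05 s, during which the arm holds its last target. There are 200 camera calls.

TASK

Move the four spare spice jars from the leaning rack into the four empty pockets of the white crate, one jar per pocket, each standing upright and set down gently, not dropped. The crate is light and perched on a narrow block: see where jars already stand and fill it in an order that keeps its two ends balanced, so that it never tips or slides on the block. Leave the green tin and the orange jar alone.

Things in the scene. Friction and masses are not known exactly. Their poses are not given: they have to be found in the camera images.
- crate: Light white plastic crate, blue rim, 140 (x) x 244 (y) mm, 45 high, 0.10 kg, loose, centred on the riser. Six open pockets, 64 x 76 mm inside: two rows along x (68 mm apart), three columns along y (80 mm apart); walls and floor 4 mm. Origin: centre of its underside. The two end columns (y +-80) overhang the riser.
- riser: Fixed dark wooden block under the crate, 120 (x) x 76 (y) mm, 50 mm high. Origin: centre of its underside. The crate stays level on it with one jar more in one end column than in the other; two jars more at one end tip it, unless the middle column is full.
- rack: Fixed wooden rack, 290 mm along its y, with four jars 68 mm apart, their axes leaning 30 degrees from vertical to its -x. Each stands on a ledge, lies on a plate (50 mm up the jar) on its -x side, between 22 mm wide spacers (40 mm up): the upper half is free. Draw jars out along their axis. Origin on the table, 37 mm below the middle of the row of jar undersides.
- jar1: One of six identical spice jars: cylinder 42 mm in diameter, 100 mm tall, amber glass with paper label and a red cap (the top 22 mm), about 0.20 kg. Origin at the centre of its underside, z along its axis towards the cap. It starts in the leaning rack, its cap leaning 30 degrees to the rack's -x side.
- jar2: One of six identical spice jars: cylinder 42 mm in diameter, 100 mm tall, amber glass with paper label and a red cap (the top 22 mm), about 0.20 kg. Origin at the centre of its underside, z along its axis towards the cap. It starts in the leaning rack, its cap leaning 30 degrees to the rack's -x side.
- jar3: One of six identical spice jars: cylinder 42 mm in diameter, 100 mm tall, amber glass with paper label and a red cap (the top 22 mm), about 0.20 kg. Origin at the centre of its underside, z along its axis towards the cap. It starts in the leaning rack, its cap leaning 30 degrees to the rack's -x side.
- jar4: One of six identical spice jars: cylinder 42 mm in diameter, 100 mm tall, amber glass with paper label and a red cap (the top 22 mm), about 0.20 kg. Origin at the centre of its underside, z along its axis towards the cap. It starts in the leaning rack, its cap leaning 30 degrees to the rack's -x side.
- jar5: One of six identical spice jars: cylinder 42 mm in diameter, 100 mm tall, amber glass with paper label and a red cap (the top 22 mm), about 0.20 kg. Origin at the centre of its underside, z along its axis towards the cap. It starts upright in one of the crate's pockets (which one varies).
- jar6: One of six identical spice jars: cylinder 42 mm in diameter, 100 mm tall, amber glass with paper label and a red cap (the top 22 mm), about 0.20 kg. Origin at the centre of its underside, z along its axis towards the cap. It starts upright in one of the crate's pockets (which one varies).
- pocket0 (a point): Centre of the floor (upper face, 4 mm above the crate's underside) of the crate's left near pocket: crate frame x -34, y +80 mm.
- pocket1 (a point): Centre of the floor (upper face, 4 mm above the crate's underside) of the crate's left far pocket: crate frame x +34, y +80 mm.
- pocket2 (a point): Centre of the floor (upper face, 4 mm above the crate's underside) of the crate's middle near pocket: crate frame x -34, y 0 mm.
- pocket3 (a point): Centre of the floor (upper face, 4 mm above the crate's underside) of the crate's middle far pocket: crate frame x +34, y 0 mm.
- pocket4 (a point): Centre of the floor (upper face, 4 mm above the crate's underside) of the crate's right near pocket: crate frame x -34, y -80 mm.
- pocket5 (a point): Centre of the floor (upper face, 4 mm above the crate's underside) of the crate's right far pocket: crate frame x +34, y -80 mm.
- tin: Bystander: green and steel food tin, 74 mm diameter, 90 mm tall, origin at the centre of its underside.
- pills: Bystander: orange jar with white cap, 60 mm diameter, 85 mm tall, origin at the centre of its underside.

How it is judged (in metres and radians):
At the end, for the whole second after the job is handed in: Each of the six crate pockets holds one jar, its underside within 25 mm of the centre of the pocket's floor and its axis within 0.10 rad of vertical; the crate lies level (within 0.05 rad) on top of the riser, centred on it within 25 mm and turned less than 0.2 rad; crate and jars are at rest (((distance between jar1 and pocket0 below 0.025 m and angle between jar1's own z axis and vertical below 0.1 rad) or (distance between jar2 and pocket0 below 0.025 m and angle between jar2's own z axis and vertical below 0.1 rad) or (distance between jar3 and pocket0 below 0.025 m and angle between jar3's own z axis and vertical below 0.1 rad) or (distance between jar4 and pocket0 below 0.025 m and angle between jar4's own z axis and vertical below 0.1 rad) or (distance between jar5 and pocket0 below 0.025 m and angle between jar5's own z axis and vertical below 0.1 rad) or (distance between jar6 and pocket0 below 0.025 m and angle between jar6's own z axis and vertical below 0.1 rad)) and ((distance between jar1 and pocket1 below 0.025 m and angle between jar1's own z axis and vertical below 0.1 rad) or (distance between jar2 and pocket1 below 0.025 m and angle between jar2's own z axis and vertical below 0.1 rad) or (distance between jar3 and pocket1 below 0.025 m and angle between jar3's own z axis and vertical below 0.1 rad) or (distance between jar4 and pocket1 below 0.025 m and angle between jar4's own z axis and vertical below 0.1 rad) or (distance between jar5 and pocket1 below 0.025 m and angle between jar5's own z axis and vertical below 0.1 rad) or (distance between jar6 and pocket1 below 0.025 m and angle between jar6's own z axis and vertical below 0.1 rad)) and ((distance between jar1 and pocket2 below 0.025 m and angle between jar1's own z axis and vertical below 0.1 rad) or (distance between jar2 and pocket2 below 0.025 m and angle between jar2's own z axis and vertical below 0.1 rad) or (distance between jar3 and pocket2 below 0.025 m and angle between jar3's own z axis and vertical below 0.1 rad) or (distance between jar4 and pocket2 below 0.025 m and angle between jar4's own z axis and vertical below 0.1 rad) or (distance between jar5 and pocket2 below 0.025 m and angle between jar5's own z axis and vertical below 0.1 rad) or (distance between jar6 and pocket2 below 0.025 m and angle between jar6's own z axis and vertical below 0.1 rad)) and ((distance between jar1 and pocket3 below 0.025 m and angle between jar1's own z axis and vertical below 0.1 rad) or (distance between jar2 and pocket3 below 0.025 m and angle between jar2's own z axis and vertical below 0.1 rad) or (distance between jar3 and pocket3 below 0.025 m and angle between jar3's own z axis and vertical below 0.1 rad) or (distance between jar4 and pocket3 below 0.025 m and angle between jar4's own z axis and vertical below 0.1 rad) or (distance between jar5 and pocket3 below 0.025 m and angle between jar5's own z axis and vertical below 0.1 rad) or (distance between jar6 and pocket3 below 0.025 m and angle between jar6's own z axis and vertical below 0.1 rad)) and ((distance between jar1 and pocket4 below 0.025 m and angle between jar1's own z axis and vertical below 0.1 rad) or (distance between jar2 and pocket4 below 0.025 m and angle between jar2's own z axis and vertical below 0.1 rad) or (distance between jar3 and pocket4 below 0.025 m and angle between jar3's own z axis and vertical below 0.1 rad) or (distance between jar4 and pocket4 below 0.025 m and angle between jar4's own z axis and vertical below 0.1 rad) or (distance between jar5 and pocket4 below 0.025 m and angle between jar5's own z axis and vertical below 0.1 rad) or (distance between jar6 and pocket4 below 0.025 m and angle between jar6's own z axis and vertical below 0.1 rad)) and ((distance between jar1 and pocket5 below 0.025 m and angle between jar1's own z axis and vertical below 0.1 rad) or (distance between jar2 and pocket5 below 0.025 m and angle between jar2's own z axis and vertical below 0.1 rad) or (distance between jar3 and pocket5 below 0.025 m and angle between jar3's own z axis and vertical below 0.1 rad) or (distance between jar4 and pocket5 below 0.025 m and angle between jar4's own z axis and vertical below 0.1 rad) or (distance between jar5 and pocket5 below 0.025 m and angle between jar5's own z axis and vertical below 0.1 rad) or (distance between jar6 and pocket5 below 0.025 m and angle between jar6's own z axis and vertical below 0.1 rad)) and angle between crate's own z axis and vertical below 0.05 rad and horizontal distance between crate and riser below 0.025 m and angle between the x axis of crate and the x axis of riser, either way round below 0.2 rad and z of crate in the frame of riser above 0.045 m and linear speed of each of crate, jar1, jar2, jar3, jar4, jar5, jar6 below 0.02 m/s); the robot touches nothing.
It fails at once if the crate tips: it leans more than 0.12 rad (angle between crate's own z axis and vertical above 0.12 rad).
It fails at once if the crate slides: its centre is more than 25 mm from the riser's centre (horizontal distance between crate and riser above 0.025 m).
It fails at once if a jar is dropped into the crate: a jar whose underside is less than 60 mm above the crate's underside moves faster than 0.6 m/s ((horizontal distance between jar1 and crate below 0.12 m and z of jar1 in the frame of crate below 0.06 m and linear speed of jar1 above 0.6 m/s) or (horizontal distance between jar2 and crate below 0.12 m and z of jar2 in the frame of crate below 0.06 m and linear speed of jar2 above 0.6 m/s) or (horizontal distance between jar3 and crate below 0.12 m and z of jar3 in the frame of crate below 0.06 m and linear speed of jar3 above 0.6 m/s) or (horizontal distance between jar4 and crate below 0.12 m and z of jar4 in the frame of crate below 0.06 m and linear speed of jar4 above 0.6 m/s) or (horizontal distance between jar5 and crate below 0.12 m and z of jar5 in the frame of crate below 0.06 m and linear speed of jar5 above 0.6 m/s) or (horizontal distance between jar6 and crate below 0.12 m and z of jar6 in the frame of crate below 0.06 m and linear speed of jar6 above 0.6 m/s)).
It fails at once if a bystander (tin, orange jar) is moved more than 30 mm (distance of any of tin, pills from where it was at the start of the episode above 0.03 m).
It also fails if it takes over 72 s, if anything falls off the work surface, if the arm or the gripper's body presses on something with over 40 N, if the wrist force passes 120 N, or if a joint passes its speed limit or range.

## Working session

There is one attempt and no reset: what is moved stays moved. The work goes in short steps, Python scripts to look and compute and a shell command to move; the robot and the scene stay as the last step left them, time stands still between calls to the robot, and variables do not carry over. Pictures are saved under pics/ and viewed, at most 10 in all, crops included, and the job is handed in when it is done.

```bash
ls; mkdir -p pics; python3 - <<'E'
from bench import arm
import cv2
for n in("scene","top"):
    im=arm.get_image(n); cv2.imwrite(f"pics/{n}0.png",im); c=arm.get_calibration(n); print(n,c)
s=arm.read_state(); print(s)
E
```

```text
bench.py
jog.py
pics
scene {'K': array([[511.68159063,   0.        , 323.91599315],
       [  0.        , 511.68159063, 195.03321715],
       [  0.        ,   0.        ,   1.        ]]), 'rvec': array([ 1.61854073,  1.98501152, -0.80627932]), 'tvec': array([ 136.36872392, -349.24307755, 1440.71710944])}
top {'K': array([[475.97353609,   0.        , 315.66187013],
       [  0.        , 475.97353609, 203.03227272],
       [  0.        ,   0.        ,   1.        ]]), 'rvec': array([ 2.08835775, -2.1474851 ,  0.22624956]), 'tvec': array([ 23.07802756, 550.50504096, 899.54924339])}
{'clock': 0.1, 'joints': array([-1.03641451e+00,  3.85493136e-01,  6.79479009e-03, -4.46636753e-04,
       -1.19399414e+00, -2.58606574e-01]), 'joint_vel': array([-0.00055914, -0.00351776,  0.00377483,  0.00067367, -0.00023919,
        0.00029946]), 'joint_efforts': array([-3.79436096e-04, -3.93319094e+01,  1.88929760e+01,  4.19793740e+00,
       -2.55421452e-03,  5.96507846e-06]), 'position': array([ 170.08309391, -600.92017177,  247.33371423]), 'ee_rot': array([-1.37369445e-01,  9.90519406e-01,  9.54690380e-04, -1.74665676e-04]), 'contact_force': array([-0.39989844,  0.23519757, -1.18319975]), 'wrist_torque': array([ 0.01798111,  0.0248378 , -0.01885911]), 'grasp_force': 0.0, 'gripper_width': 85.6051962922625}
```
View pics/scene0.png

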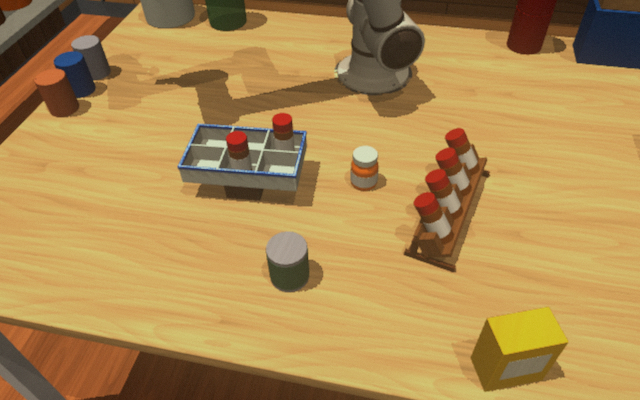

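View pics/top0.png

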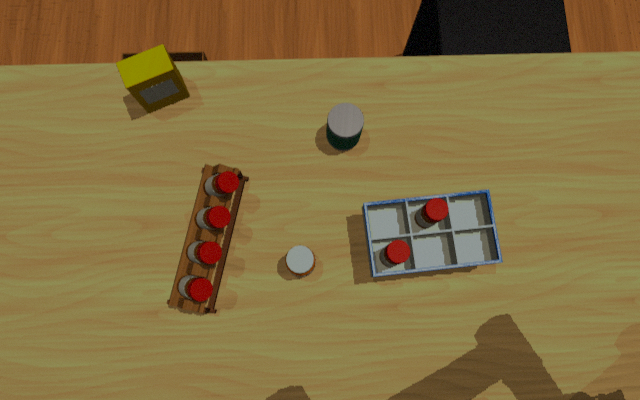

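Scene: the crate (top view ~430,232) has jars at top-view pixels (397,252) = left-near pocket0 and (434,210) = middle-far pocket3. The rack is at ~(208,238) with four red caps, the orange jar at (300,260), and the tin at (345,125).

```bash
cat > h.py <<'E'
from bench import arm
import cv2, numpy as np
from scipy.spatial.transform import Rotation as R
def cam(n):
    c=arm.get_calibration(n); Rm=cv2.Rodrigues(c["rvec"])[0]; return c["K"],Rm,np.array(c["tvec"]).reshape(3,1)
def P(n): K,Rm,t=cam(n); return K@np.hstack([Rm,t])
def ray(n,uv,z):
    K,Rm,t=cam(n); o=(-Rm.T@t).ravel(); d=Rm.T@np.linalg.inv(K)@np.array([uv[0],uv[1],1.]); return o+d*(z-o[2])/d[2]
def blobs(m,amin=60):
    n,l,s,c=cv2.connectedComponentsWithStats(m.astype(np.uint8)); return [(c[i],s[i,4],l==i) for i in range(1,n) if s[i,4]>=amin]
def red(im):
    h=cv2.cvtColor(im,cv2.COLOR_BGR2HSV); return ((h[...,0]<5)|(h[...,0]>175))&(h[...,1]>200)&(h[...,2]>90)
def blue(im):
    h=cv2.cvtColor(im,cv2.COLOR_BGR2HSV); return (h[...,0]>100)&(h[...,0]<130)&(h[...,1]>110)&(h[...,2]>60)
def tri(a,b):
    X=cv2.triangulatePoints(P("scene"),P("top"),np.array(a,float).reshape(2,1),np.array(b,float).reshape(2,1)); return (X[:3]/X[3]).ravel()
E
python3 - <<'E'
from h import *
np.set_printoptions(precision=1,suppress=True)
S=cv2.imread("pics/scene0.png");T=cv2.imread("pics/top0.png")
bs=blobs(red(S)); bt=blobs(red(T))
for c,a,_ in bs: print("S",c,a)
for c,a,_ in bt: print("T",c,a,ray("top",c,115))
Ps=P("scene")
for ct,_,_ in bt:
    best=min(((np.linalg.norm((lambda q:q[:2]/q[2])(P("top")@np.append(tri(cs,ct),1))-ct),tuple(cs)) for cs,_,_ in bs))
    print(ct,best[1],best[0],tri(best[1],ct))
for n,I in(("top",T),("scene",S)):
    for c,a,l in blobs(blue(I),150):
        if n=="scene" and not(180<c[0]<310 and 110<c[1]<200): continue
        r=cv2.minAreaRect(np.argwhere(l)[:,::-1].astype(np.float32)); print(n,c,a,r[1])
        pts=np.array([ray(n,p,95)[:2] for p in np.argwhere(l)[:,::-1]],np.float32)
        r=cv2.minAreaRect(pts); print("world rect",r,"\n",cv2.boxPoints(r))
for c,z in(((300,260),85),((345,117),90)): print(ray("top",c,z))
E
```

```text
S [281.6 119.2] 178
S [454.  133.8] 111
S [235.8 137.5] 192
S [445.5 153.9] 146
S [435.5 176. ] 183
S [424.5 199.6] 201
T [228.  181.6] 348 [584.9 173.6 115. ]
T [436.5 208.9] 382 [ 521.4 -218.4  115. ]
T [219.2 216.4] 375 [518.2 189.4 115. ]
T [397.9 251.2] 404 [ 443.8 -140.7  115. ]
T [210.2 252.2] 387 [451.7 205.1 115. ]
T [200.8 289.1] 407 [385.3 220.9 115. ]
[228.  181.6] (np.float64(424.48258706467664), np.float64(199.6318407960199)) 0.6561832331156259 [583.4 173.9 120.3]
[436.5 208.9] (np.float64(235.84375), np.float64(137.53645833333334)) 0.6461180468427039 [ 514.5 -207.6  150.6]
[219.2 216.4] (np.float64(435.4918032786885), np.float64(175.95081967213116)) 0.691656076942879 [517.2 189.7 120.1]
[397.9 251.2] (np.float64(281.5561797752809), np.float64(119.21910112359551)) 0.531335994608956 [ 440.2 -133.4  149.9]
[210.2 252.2] (np.float64(445.458904109589), np.float64(153.93150684931507)) 0.6942312685224887 [451.  205.2 120.6]
[200.8 289.1] (np.float64(453.963963963964), np.float64(133.82882882882882)) 0.2597333734804055 [385.1 220.  120.8]
top [479.7 198.5] 157 (47.19465637207031, 24.58412742614746)
world rect ((541.9351196289062, -309.0237121582031), (88.5518798828125, 49.91587829589844), 51.21791076660156) 
 [[ 494.7 -327.9]
 [ 533.7 -359.2]
 [ 589.1 -290.1]
 [ 550.2 -258.9]]
[435.4  40.9  85. ]
[719.  -55.9  90. ]
```

```bash
cat >> h.py <<'E'
def crate(im):
    h=cv2.cvtColor(im,cv2.COLOR_BGR2HSV); m=((h[...,0]>95)&(h[...,0]<135)&(h[...,1]>70)).astype(np.uint8)
    m[:,:340]=0;m[:,520:]=0;m[:170]=0;m[300:]=0
    px=np.argwhere(m)[:,::-1]; pts=np.array([ray("top",p,95)[:2] for p in px],np.float32)
    return cv2.minAreaRect(pts),len(px)
E
python3 - <<'E'
from h import *
np.set_printoptions(precision=1,suppress=True)
T=cv2.imread("pics/top0.png"); h=cv2.cvtColor(T,cv2.COLOR_BGR2HSV)
print(h[205:222:2,366].tolist(), h[195:206,385].tolist())
r,n=crate(T); print(r,n); print(cv2.boxPoints(r))
E
```

```text
[[108, 96, 135], [105, 71, 143], [102, 47, 147], [90, 18, 153], [96, 24, 149], [97, 22, 150], [98, 25, 150], [102, 40, 145], [108, 81, 139]] [[24, 122, 144], [23, 126, 142], [22, 126, 144], [22, 123, 143], [24, 127, 142], [168, 11, 114], [106, 141, 141], [106, 116, 145], [106, 133, 113], [75, 12, 44], [27, 40, 57]]
((480.44635009765625, -210.56224060058594), (141.87054443359375, 246.58670043945312), 4.6642961502075195) 705
[[ 399.7  -93.4]
 [ 419.8 -339.2]
 [ 561.2 -327.7]
 [ 541.1  -81.9]]
```

Crate: centre (480.4, −210.6), yaw 4.66°. Both resident jars agree with the pocket predictions to within 0.5 mm. Fill order: 5, 2, 1, 4.

```bash
cat >> h.py <<'E'
C=np.array([[583.4,173.9,120.3],[517.2,189.7,120.3],[451.,205.,120.3],[385.1,220.4,120.3]])
row=(C[0]-C[3])/np.linalg.norm(C[0]-C[3]); hx=np.array([-row[1],row[0],0]); A=-.5*hx+np.array([0,0,.8660254])
def mk(y,z): return np.column_stack([np.cross(y,z),y,z])
RT=mk(.8660254*hx+np.array([0,0,.5]),-A)
th=np.radians(4.66); RC=mk(np.array([-np.sin(th),np.cos(th),0]),np.array([0,0,-1.]))
c0=np.array([480.4,-210.6,54.]); Rz=R.from_euler('z',th).as_matrix()
PK=[c0+Rz@np.array([x,y,0]) for y in(80,0,-80) for x in(-34,34)]
G=74.
def jar(i,s): return C[i]+(s-96)*A, RT     # TCP s mm up the jar axis
def pock(k,h): return PK[k]+np.array([0,0,G+h]), RC   # jar underside h above floor
def plan(*wps):
    s=arm.read_state(); p=np.array(s["position"]); Q=R.from_quat(s["ee_rot"]).as_matrix()
    print("t%.1f"%s["clock"],p.round(1),"F",np.round(s["contact_force"],1),"w%.1f g%.1f"%(s["gripper_width"],s["grasp_force"]),"j",np.round(s["joints"],2))
    for tp,tQ in wps:
        d=np.round(Q.T@(tp-p),1); r=np.round(R.from_matrix(Q.T@tQ).as_rotvec(),3)
        print(*d,*r," n>=%.1f"%max(np.linalg.norm(d)/50,np.linalg.norm(r)/.15))
        p=p+Q@d; Q=Q@R.from_rotvec(r).as_matrix()
E
python3 -c "
from h import *
plan((np.array([450,-200,300]),RC),(jar(1,180)),jar(1,74))"
```

```text
t0.1 [ 170.1 -600.9  247.3] F [-0.4  0.2 -1.2] w85.6 g0.0 j [-1.04  0.39  0.01 -0.   -1.19 -0.26]
-378.5 309.7 -52.1 0.002 -0.0 0.194  n>=9.8
-85.8 343.0 106.9 -0.519 -0.082 0.305  n>=7.4
-0.0 0.0 106.0 -0.0 0.0 -0.0  n>=2.1
```

```bash
r="-378.5 309.7 -52.1 0.002 0 0.194"; python3 jog.py '-200 164 -28 0 0 0.1; -378.5 309.7 -52.1 0.002 0 0.194; -378.5 309.7 -52.1 0.002 0 0.194; -378.5 309.7 -52.1 0.002 0 0.194; -378.5 309.7 -52.1 0.002 0 0.194; -378.5 309.7 -52.1 0.002 0 0.194; -378.5 309.7 -52.1 0.002 0 0.194; -378.5 309.7 -52.1 0.002 0 0.194; -378.5 309.7 -52.1 0.002 0 0.194; -378.5 309.7 -52.1 0.002 0 0.194' 70
python3 jog.py '-85.8 343 106.9 -0.519 -0.082 0.305; -85.8 343 106.9 -0.519 -0.082 0.305; -85.8 343 106.9 -0.519 -0.082 0.305; -85.8 343 106.9 -0.519 -0.082 0.305; -85.8 343 106.9 -0.519 -0.082 0.305; -85.8 343 106.9 -0.519 -0.082 0.305; -85.8 343 106.9 -0.519 -0.082 0.305; -85.8 343 106.9 -0.519 -0.082 0.305; -85.8 343 106.9 -0.519 -0.082 0.305; -85.8 343 106.9 -0.519 -0.082 0.305'
python3 -c "
from h import *
plan(jar(1,180),jar(1,74))"
```

```text
clock: 1.1
position: [450.9, -198.0, 300.6]
ee_rot: [-0.042, 0.999, -0.001, 0.0]
contact_force: [0.3, -1.2, -0.0]
gripper_width: 69.8
grasp_force: 0.0
clock: 2.1
position: [507.3, 148.4, 192.5]
ee_rot: [0.11, 0.96, 0.256, 0.03]
contact_force: [-0.1, 0.0, -0.1]
gripper_width: 69.8
grasp_force: 0.0
t2.1 [507.3 148.4 192.5] F [-0.1  0.  -0.1] w69.8 g0.0 j [ 0.31  0.22 -0.26 -0.58 -0.89 -1.78]
-0.2 0.7 -0.3 -0.003 -0.0 0.001  n>=0.0
-0.1 -0.0 106.0 0.0 -0.0 0.0  n>=2.1
```

```bash
python3 jog.py '0 0.5 25; 0 0.5 50' 2>&1 | tail -2; python3 jog.py '0 0.5 25 0 0 0; 0 0.5 55 0 0 0; 0 0.5 80 0 0 0; 0 0.5 100 0 0 0; 0 0.5 106 0 0 0; 0 0.5 106 0 0 0'
python3 jog.py '0 0 0 0 0 0; 0 0 0 0 0 0; 0 0 0 0 0 0; 0 0 0 0 0 0; 0 0 0 0 0 0' 36
python3 -c "
from h import *
plan(jar(1,74),jar(1,160),(np.array([480,-50,310]),RC),pock(5,70),pock(5,4))"
```

```text
~~~~~~~^^^^^^^^^^^^^^^
ValueError: each row has 6 numbers
clock: 2.7
position: [520.0, 199.3, 100.9]
ee_rot: [0.111, 0.96, 0.256, 0.03]
contact_force: [-0.3, -0.1, 0.3]
gripper_width: 69.9
grasp_force: 0.0
clock: 3.2
position: [520.7, 199.9, 102.9]
ee_rot: [0.111, 0.96, 0.257, 0.032]
contact_force: [-0.9, -2.1, 6.3]
gripper_width: 41.0
grasp_force: 60.3
t3.2 [520.7 199.9 102.9] F [-0.9 -2.1  6.3] w41.0 g60.3 j [ 0.38  0.38 -0.29 -0.68 -0.7  -1.7 ]
1.1 -0.6 1.5 -0.001 0.003 0.002  n>=0.0
-0.0 0.0 -86.0 0.0 0.0 -0.0  n>=1.7
-18.6 -114.6 -221.2 0.519 0.082 -0.305  n>=5.0
-21.3 -240.1 111.9 0.0 0.0 0.0  n>=5.3
0.0 -0.1 66.0 0.0 0.0 0.0  n>=1.3
```

```bash
python3 jog.py '0 0 -15 0 0 0; 0 0 -35 0 0 0; 0 0 -60 0 0 0; 0 0 -85 0 0 0'
python3 jog.py '-18.6 -114.6 -221.2 0.519 0.082 -0.305; -18.6 -114.6 -221.2 0.519 0.082 -0.305; -18.6 -114.6 -221.2 0.519 0.082 -0.305; -18.6 -114.6 -221.2 0.519 0.082 -0.305; -18.6 -114.6 -221.2 0.519 0.082 -0.305; -18.6 -114.6 -221.2 0.519 0.082 -0.305; -18.6 -114.6 -221.2 0.519 0.082 -0.305'
python3 -c "
from h import *
plan(pock(5,120),pock(5,5))"
```

```text
clock: 3.6
position: [509.1, 158.1, 175.4]
ee_rot: [0.111, 0.96, 0.255, 0.029]
contact_force: [0.6, -0.5, -2.1]
gripper_width: 40.9
grasp_force: 61.9
clock: 4.3
position: [479.3, -50.0, 309.9]
ee_rot: [-0.04, 0.999, -0.001, 0.0]
contact_force: [-1.9, 0.5, -3.4]
gripper_width: 40.6
grasp_force: 62.2
t4.3 [479.3 -50.  309.9] F [-1.9  0.5 -3.4] w40.6 g62.2 j [ 0.23  0.1  -0.22  0.   -1.25 -1.73]
-22.5 -240.1 62.1 -0.001 0.001 -0.002  n>=5.0
-0.0 0.1 115.0 -0.0 -0.0 0.0  n>=2.3
```

```bash
python3 jog.py '-22.5 -240.1 62 -0.001 0.001 -0.002; -22.5 -240.1 62 -0.001 0.001 -0.002; -22.5 -240.1 62 -0.001 0.001 -0.002; -22.5 -240.1 62 -0.001 0.001 -0.002; -22.5 -240.1 62 -0.001 0.001 -0.002; -22.5 -240.1 62 -0.001 0.001 -0.002; -22.5 -240.1 62 -0.001 0.001 -0.002; -22.5 -240.1 62 -0.001 0.001 -0.002'
python3 -c "
from h import *
plan(pock(5,120),pock(5,20),pock(5,5))
a=arm.get_image('scene');b=arm.get_image('top'); cv2.imwrite('pics/h.png',cv2.resize(np.hstack([a[60:260,120:420],b[100:300,340:640]]),(780,260)))"
```

```text
clock: 5.1
position: [522.1, -285.8, 247.4]
ee_rot: [-0.042, 0.999, -0.0, -0.001]
contact_force: [0.4, 0.0, -1.7]
gripper_width: 40.7
grasp_force: 62.4
t5.1 [ 522.1 -285.8  247.4] F [ 0.4  0.  -1.7] w40.7 g62.4 j [-0.23  0.34 -0.07  0.   -1.17 -1.26]
1.4 -1.7 -0.6 -0.0 -0.002 0.003  n>=0.0
0.0 0.1 100.0 -0.0 -0.0 0.0  n>=2.0
0.0 -0.0 15.0 -0.0 -0.0 0.0  n>=0.3
```

View pics/h.png

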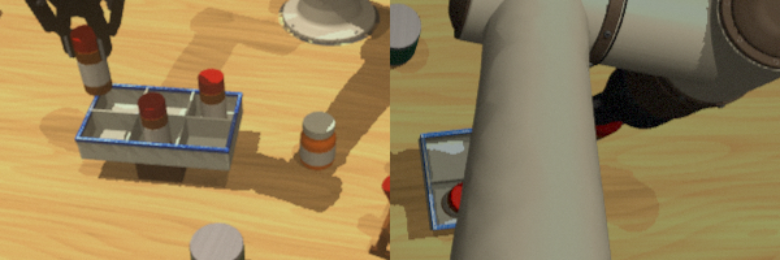

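The left half shows the held jar above the right-far pocket, cap at about (83,38) and base at (97,88), looking slightly slanted. I'll check that against a projected vertical.

```bash
python3 -c "
from h import *
s=arm.read_state();p=s['position']
def pr(X): q=P('scene')@np.append(X,1); return ((q[:2]/q[2])-[120,60])*1.3
for dz in(26,4,-74): print(dz,pr(p+[0,0,dz]))
a=cv2.imread('pics/h.png')[0:110,60:130]; cv2.imwrite('pics/h2.png',cv2.resize(a,None,fx=5,fy=5,interpolation=cv2.INTER_CUBIC))"
```

```text
26 [82.88795742 29.87076896]
4 [86.21796304 42.87513402]
-74 [97.1739858  85.66068331]
```

View pics/h2.png

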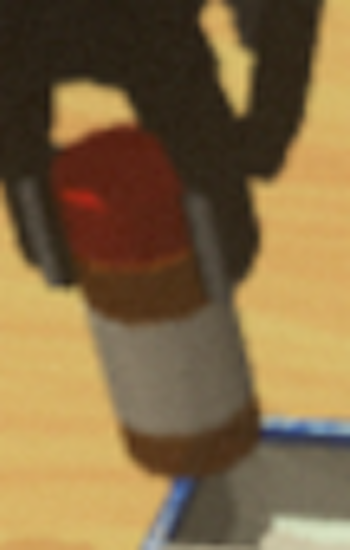

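The zoom puts the base centre at about crop (98,86), against a prediction of (97,86). So the jar hangs upright where expected, and I'll lower it.

```bash
python3 jog.py '1.4 -1.7 25 0 -0.002 0.003; 1.4 -1.7 55 0 -0.002 0.003; 1.4 -1.7 80 0 -0.002 0.003; 1.4 -1.7 95 0 -0.002 0.003; 1.4 -1.7 102 0 -0.002 0.003; 1.4 -1.7 105 0 -0.002 0.003; 1.4 -1.7 107 0 -0.002 0.003; 1.4 -1.7 107 0 -0.002 0.003'
python3 -c "
from h import *
plan(pock(5,3),pock(5,0))"
```

```text
clock: 6.0
position: [521.5, -288.7, 142.0]
ee_rot: [-0.041, 0.999, -0.001, 0.001]
contact_force: [0.9, -0.1, -1.0]
gripper_width: 40.5
grasp_force: 62.4
t6.0 [ 521.5 -288.7  142. ] F [ 0.9 -0.1 -1. ] w40.5 g62.4 j [-0.23  0.43 -0.21  0.   -0.93 -1.26]
0.6 1.2 11.0 -0.002 0.003 -0.0  n>=0.2
0.0 -0.0 3.0 0.0 -0.0 -0.0  n>=0.1
```

```bash
python3 jog.py '0.6 0.8 4 0 0 0; 0.6 0.8 8 0 0 0; 0.6 0.8 10 0 0 0; 0.6 0.8 10 0 0 0' | grep -E "pos|force"; python3 jog.py '0 0 1 0 0 0; 0 0 1.5 0 0 0; 0 0 1.5 0 0 0'| grep -E "pos|force"; python3 jog.py '0 0 1 0 0 0; 0 0 1.5 0 0 0; 0 0 1.5 0 0 0'| grep -E "pos|force"
```

```text
position: [520.1, -288.1, 130.7]
contact_force: [1.0, 0.0, -2.2]
grasp_force: 62.6
position: [520.4, -288.1, 130.4]
contact_force: [-0.7, 1.5, 2.7]
grasp_force: 62.7
position: [520.6, -288.2, 129.8]
contact_force: [-2.1, 3.4, 8.4]
grasp_force: 63.7
```

```bash
python3 jog.py '0 0 -1 0 0 0; 0 0 -1.5 0 0 0; 0 0 -1.5 0 0 0' | grep -E "pos|force"; python3 jog.py '0 0 0 0 0 0; 0 0 0 0 0 0; 0 0 0 0 0 0' 60| grep -E "pos|force|wid"; python3 jog.py '0 0 -15 0 0 0; 0 0 -45 0 0 0; 0 0 -85 0 0 0; 0 0 -130 0 0 0; 0 0 -170 0 0 0; 0 0 -170 0 0 0' 70| grep -E "pos|force"
python3 -c "
from h import *
plan((np.array([470,-30,300]),RC),jar(2,180),jar(2,74))
"
```

```text
position: [520.4, -288.2, 130.1]
contact_force: [-1.1, 0.3, 5.4]
grasp_force: 63.0
position: [520.3, -288.0, 129.1]
contact_force: [-0.3, -0.4, 0.2]
gripper_width: 59.8
grasp_force: 0.0
position: [522.6, -289.3, 306.7]
contact_force: [0.7, 0.9, 0.2]
grasp_force: 0.0
t8.2 [ 522.6 -289.3  306.7] F [0.7 0.9 0.2] w70.0 g0.0 j [-0.23  0.3   0.02  0.   -1.28 -1.26]
31.4 262.7 4.3 -0.008 0.013 0.0  n>=5.3
12.8 195.8 107.0 -0.519 -0.081 0.305  n>=4.5
-0.1 -0.0 106.0 0.0 -0.0 -0.0  n>=2.1
```

```bash
python3 jog.py '31.4 262.7 4.3 -0.008 0.013 0; 31.4 262.7 4.3 -0.008 0.013 0; 31.4 262.7 4.3 -0.008 0.013 0; 31.4 262.7 4.3 -0.008 0.013 0; 31.4 262.7 4.3 -0.008 0.013 0; 31.4 262.7 4.3 -0.008 0.013 0; 31.4 262.7 4.3 -0.008 0.013 0' | grep pos
python3 jog.py '12.8 195.8 107 -0.519 -0.081 0.305; 12.8 195.8 107 -0.519 -0.081 0.305; 12.8 195.8 107 -0.519 -0.081 0.305; 12.8 195.8 107 -0.519 -0.081 0.305; 12.8 195.8 107 -0.519 -0.081 0.305; 12.8 195.8 107 -0.519 -0.081 0.305; 12.8 195.8 107 -0.519 -0.081 0.305; 12.8 195.8 107 -0.519 -0.081 0.305' | grep pos
python3 -c "
from h import *
plan(jar(2,180),jar(2,74))
b=arm.get_image('top'); cv2.imwrite('pics/t2.png',b); print(crate(b))
for c,_,_ in blobs(red(b),60): print(c, ray('top',c,150),ray('top',c,120))"
```

```text
position: [467.1, -26.6, 294.7]
position: [438.7, 165.4, 190.2]
t9.7 [438.7 165.4 190.2] F [-0.   0.4 -0. ] w69.9 g0.0 j [ 0.4   0.12 -0.4  -0.6  -0.82 -1.84]
-2.9 0.9 -2.9 0.003 -0.01 -0.007  n>=0.1
0.0 0.0 106.0 -0.0 0.0 -0.0  n>=2.1
(((480.13427734375, -210.38751220703125), (141.6014404296875, 246.5238037109375), 4.890745639801025), 710)
[227.86609687 181.6980057 ] [575.60474464 167.58792636 150.        ] [583.36951993 172.88006069 120.        ]
[481.34375 205.46875] [ 518.90031386 -290.65442086  150.        ] [ 524.6453032  -301.68466987  120.        ]
[436.49479167 208.86458333] [ 514.8765603  -208.91916963  150.        ] [ 520.47822537 -217.03804628  120.        ]
[397.96277916 251.18610422] [ 440.50512825 -134.44954942  150.        ] [ 443.45771685 -139.91585217  120.        ]
```

View pics/t2.png

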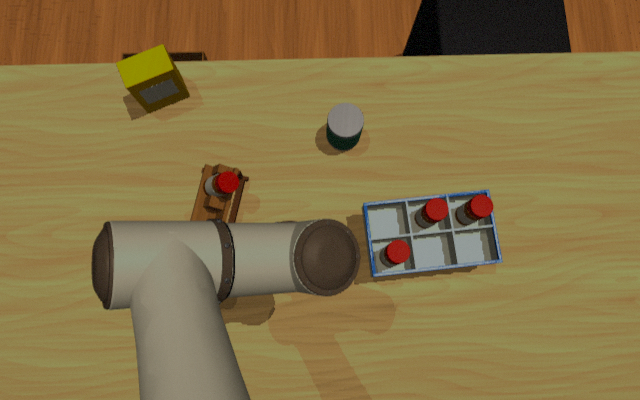

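Jar 1 stands in the right-far pocket (481,205), and the crate has not shifted. Next is the third jar in the rack.

```bash
python3 jog.py '-2.5 0.9 22 0.002 -0.008 -0.006; -2.5 0.9 50 0.002 -0.008 -0.006; -2.5 0.9 75 0.002 -0.008 -0.006; -2.5 0.9 95 0.002 -0.008 -0.006; -2.5 0.9 103 0.002 -0.008 -0.006; -2.5 0.9 103 0.002 -0.008 -0.006; -2.5 0.9 103 0.002 -0.008 -0.006' | grep -E "pos|force"
python3 -c "
from h import *
plan(jar(2,74))"
python3 jog.py '0 0 0 0 0 0; 0 0 0 0 0 0; 0 0 0 0 0 0; 0 0 0 0 0 0; 0 0 0 0 0 0' 36 | grep -E "pos|force|wid"
python3 jog.py '0 0 -15 0 0 0; 0 0 -35 0 0 0; 0 0 -60 0 0 0; 0 0 -85 0 0 0; 0 0 -85 0 0 0' | grep -E "pos|force|wid"
python3 -c "
from h import *
plan((np.array([450,-50,310]),RC),pock(2,120),pock(2,5))"
```

```text
position: [451.6, 216.8, 101.8]
contact_force: [0.1, -0.1, -0.5]
grasp_force: 0.0
t10.4 [451.6 216.8 101.8] F [ 0.1 -0.1 -0.5] w70.3 g0.0 j [ 0.47  0.29 -0.43 -0.72 -0.62 -1.73]
-2.1 -0.8 0.1 0.001 -0.002 -0.001  n>=0.0
position: [451.4, 216.8, 102.1]
contact_force: [-1.5, -3.6, 6.7]
gripper_width: 40.8
grasp_force: 60.0
position: [442.2, 174.4, 177.7]
contact_force: [-0.2, 0.2, -1.8]
gripper_width: 40.6
grasp_force: 62.0
t11.4 [442.2 174.4 177.7] F [-0.2  0.2 -1.8] w40.6 g62.0 j [ 0.41  0.14 -0.41 -0.61 -0.78 -1.83]
-59.0 -120.9 -223.2 0.522 0.083 -0.304  n>=5.2
16.7 -162.5 62.0 -0.0 0.0 -0.0  n>=3.5
0.0 -0.0 115.0 -0.0 0.0 -0.0  n>=2.3
```

```bash
python3 jog.py '-59 -120.9 -223.2 0.522 0.083 -0.304; -59 -120.9 -223.2 0.522 0.083 -0.304; -59 -120.9 -223.2 0.522 0.083 -0.304; -59 -120.9 -223.2 0.522 0.083 -0.304; -59 -120.9 -223.2 0.522 0.083 -0.304; -59 -120.9 -223.2 0.522 0.083 -0.304; -59 -120.9 -223.2 0.522 0.083 -0.304; -59 -120.9 -223.2 0.522 0.083 -0.304'  | grep -E "pos|force"
python3 jog.py '16.7 -162.5 62 0 0 0; 16.7 -162.5 62 0 0 0; 16.7 -162.5 62 0 0 0; 16.7 -162.5 62 0 0 0; 16.7 -162.5 62 0 0 0; 16.7 -162.5 62 0 0 0; 16.7 -162.5 62 0 0 0' | grep -E "pos|force"
python3 -c "
from h import *
plan(pock(2,120),pock(2,5))"
```

```text
position: [449.4, -48.5, 305.6]
contact_force: [0.0, -0.5, -2.4]
grasp_force: 62.0
position: [446.7, -211.0, 245.0]
contact_force: [1.0, 0.7, -2.3]
grasp_force: 62.2
t12.9 [ 446.7 -211.   245. ] F [ 1.   0.7 -2.3] w40.6 g62.2 j [-0.11  0.17 -0.31  0.   -1.1  -1.38]
0.4 -2.3 -3.0 -0.0 -0.006 0.002  n>=0.1
0.0 0.0 115.0 -0.0 0.0 -0.0  n>=2.3
```

```bash
python3 jog.py '0.4 -2.3 25 0 -0.005 0.002; 0.4 -2.3 55 0 -0.005 0.002; 0.4 -2.3 80 0 -0.005 0.002; 0.4 -2.3 95 0 -0.005 0.002; 0.4 -2.3 102 0 -0.005 0.002; 0.4 -2.3 106 0 -0.005 0.002; 0.4 -2.3 108 0 -0.005 0.002; 0.4 -2.3 108 0 -0.005 0.002' | grep -E "pos|force"
python3 -c "
from h import *
plan(pock(2,3))"
python3 jog.py '0 0 1.5 0 0 0; 0 0 3 0 0 0; 0 0 3 0 0 0' | grep -E "pos|contact"
```

```text
position: [446.2, -214.4, 137.8]
contact_force: [-0.1, 0.2, -2.1]
grasp_force: 62.2
t13.8 [ 446.2 -214.4  137.8] F [-0.1  0.2 -2.1] w41.1 g62.2 j [-0.12  0.28 -0.46  0.   -0.83 -1.37]
-0.4 1.0 6.8 -0.001 0.001 -0.001  n>=0.1
position: [445.6, -214.6, 134.2]
contact_force: [0.0, 0.1, -1.9]
```

```bash
python3 jog.py '0 0 1 0 0 0; 0 0 2 0 0 0; 0 0 2 0 0 0' | grep -E "pos|contact"; python3 jog.py '0 0 1 0 0 0; 0 0 1 0 0 0' | grep -E "pos|contact";  python3 jog.py '0 0 1 0 0 0; 0 0 1 0 0 0' | grep -E "pos|contact"
```

```text
position: [445.5, -214.6, 131.9]
contact_force: [0.1, 0.1, -1.7]
position: [445.6, -214.6, 131.0]
contact_force: [0.1, 0.1, -1.4]
position: [445.6, -214.5, 130.0]
contact_force: [0.0, -0.8, -2.1]
```

```bash
python3 jog.py '0 0 1 0 0 0; 0 0 1 0 0 0' | grep -E "pos|contact";  python3 jog.py '0 0 1 0 0 0; 0 0 1 0 0 0' | grep -E "pos|contact"
```

```text
position: [445.8, -214.6, 129.5]
contact_force: [-1.1, 0.5, 0.5]
position: [445.9, -214.6, 129.4]
contact_force: [-2.3, 1.8, 7.7]
```

```bash
python3 jog.py '0 0 -1 0 0 0; 0 0 -1 0 0 0' | grep -E "pos|contact"; python3 jog.py '0 0 0 0 0 0; 0 0 0 0 0 0; 0 0 0 0 0 0' 60| grep -E "pos|contact|wid"; python3 jog.py '0 0 -15 0 0 0; 0 0 -45 0 0 0; 0 0 -85 0 0 0; 0 0 -130 0 0 0; 0 0 -170 0 0 0; 0 0 -170 0 0 0; 0 0 -170 0 0 0' 70| grep -E "pos|contact"
python3 -c "
from h import *
plan((np.array([530,-30,300]),RC),jar(0,180),jar(0,74))
"
```

```text
position: [445.9, -214.6, 129.4]
contact_force: [-0.4, 0.7, 2.8]
position: [445.7, -214.6, 129.0]
contact_force: [-0.1, 0.3, 0.1]
gripper_width: 59.7
position: [445.9, -214.4, 299.9]
contact_force: [-0.5, -0.1, 0.5]
t16.4 [ 445.9 -214.4  299.9] F [-0.5 -0.1  0.5] w69.8 g0.0 j [-0.12  0.12 -0.22  0.   -1.23 -1.37]
-98.5 177.2 -0.1 -0.001 0.002 -0.002  n>=4.1
-56.9 158.8 107.0 -0.519 -0.082 0.304  n>=4.0
0.0 -0.0 106.0 0.0 0.0 0.0  n>=2.1
```

```bash
python3 jog.py '-98.5 177.2 0 0 0.002 -0.002; -98.5 177.2 0 0 0.002 -0.002; -98.5 177.2 0 0 0.002 -0.002; -98.5 177.2 0 0 0.002 -0.002; -98.5 177.2 0 0 0.002 -0.002; -98.5 177.2 0 0 0.002 -0.002' | grep pos
python3 jog.py '-56.9 158.8 107 -0.519 -0.082 0.304; -56.9 158.8 107 -0.519 -0.082 0.304; -56.9 158.8 107 -0.519 -0.082 0.304; -56.9 158.8 107 -0.519 -0.082 0.304; -56.9 158.8 107 -0.519 -0.082 0.304; -56.9 158.8 107 -0.519 -0.082 0.304; -56.9 158.8 107 -0.519 -0.082 0.304; -56.9 158.8 107 -0.519 -0.082 0.304' | grep pos
python3 -c "
from h import *
plan(jar(0,180),jar(0,74))
b=arm.get_image('top'); print(crate(b))
for c,_,_ in blobs(red(b),60): print(c, ray('top',c,150),ray('top',c,120))"
```

```text
position: [529.5, -28.9, 296.9]
position: [573.7, 132.0, 193.1]
t17.8 [573.7 132.  193.1] F [-0.2 -1.1  0.9] w70.1 g0.0 j [ 0.24  0.33 -0.12 -0.57 -0.96 -1.75]
0.1 0.8 0.6 -0.002 0.001 0.001  n>=0.0
0.0 -0.0 106.0 0.0 -0.0 -0.0  n>=2.1
(((480.4512939453125, -210.53463745117188), (141.9642333984375, 246.5572052001953), 4.719700813293457), 879)
[481.3002611  205.50391645] [ 518.83772416 -290.56916838  150.        ] [ 524.58048408 -301.59638073  120.        ]
[436.53989362 208.9787234 ] [ 514.66483703 -208.98389517  150.        ] [ 520.25896062 -217.10507732  120.        ]
[443.62562814 245.80904523] [ 447.78223169 -216.25534537  150.        ] [ 450.99402739 -224.63553325  120.        ]
[397.96508728 251.20947631] [ 440.4636506  -134.45100807  150.        ] [ 443.41476178 -139.91736278  120.        ]
```

```bash
python3 jog.py '0.1 0.5 25 -0.001 0 0; 0.1 0.5 53 -0.001 0 0; 0.1 0.5 80 -0.001 0 0; 0.1 0.5 98 -0.001 0 0; 0.1 0.5 106 -0.001 0 0; 0.1 0.5 106 -0.001 0 0; 0.1 0.5 106 -0.001 0 0' | grep -E "pos|force"
python3 -c "
from h import *
plan(jar(0,74))"
python3 jog.py '0 0 0 0 0 0; 0 0 0 0 0 0; 0 0 0 0 0 0; 0 0 0 0 0 0; 0 0 0 0 0 0' 36 | grep -E "pos|force|wid"
python3 jog.py '0 0 -15 0 0 0; 0 0 -35 0 0 0; 0 0 -60 0 0 0; 0 0 -85 0 0 0; 0 0 -85 0 0 0' | grep -E "pos|force|wid"
python3 -c "
from h import *
plan((np.array([540,20,310]),RC),pock(1,120),pock(1,5))"
```

```text
position: [585.8, 184.6, 101.1]
contact_force: [0.5, -0.3, -0.6]
grasp_force: 0.0
t18.5 [585.8 184.6 101.1] F [ 0.5 -0.3 -0.6] w70.2 g0.0 j [ 0.32  0.46 -0.15 -0.65 -0.78 -1.69]
-0.1 0.1 -0.1 -0.0 -0.0 0.001  n>=0.0
position: [586.3, 185.0, 101.9]
contact_force: [-0.4, 0.6, 6.2]
gripper_width: 40.7
grasp_force: 60.8
position: [576.5, 142.1, 176.4]
contact_force: [0.4, 0.2, -2.1]
gripper_width: 40.7
grasp_force: 62.1
t19.5 [576.5 142.1 176.4] F [ 0.4  0.2 -2.1] w40.7 g62.1 j [ 0.26  0.35 -0.13 -0.59 -0.92 -1.74]
7.2 -43.3 -179.3 0.519 0.085 -0.304  n>=4.0
44.2 -145.0 62.0 0.0 -0.0 0.0  n>=3.3
-0.1 -0.1 115.0 0.0 -0.0 0.0  n>=2.3
```

```bash
python3 jog.py '7.2 -43.3 -179.3 0.519 0.085 -0.304; 7.2 -43.3 -179.3 0.519 0.085 -0.304; 7.2 -43.3 -179.3 0.519 0.085 -0.304; 7.2 -43.3 -179.3 0.519 0.085 -0.304; 7.2 -43.3 -179.3 0.519 0.085 -0.304; 7.2 -43.3 -179.3 0.519 0.085 -0.304; 7.2 -43.3 -179.3 0.519 0.085 -0.304'  | grep -E "pos|contact"
python3 jog.py '44.2 -145 62 0 0 0; 44.2 -145 62 0 0 0; 44.2 -145 62 0 0 0; 44.2 -145 62 0 0 0; 44.2 -145 62 0 0 0; 44.2 -145 62 0 0 0; 44.2 -145 62 0 0 0' | grep -E "pos|contact"
python3 -c "
from h import *
plan(pock(1,120),pock(1,6))"
```

```text
position: [539.1, 21.7, 305.0]
contact_force: [-0.2, 0.0, -1.2]
position: [508.3, -126.0, 245.8]
contact_force: [-0.4, -0.2, -1.8]
t20.9 [ 508.3 -126.   245.8] F [-0.4 -0.2 -1.8] w41.0 g62.3 j [ 0.07  0.22 -0.24 -0.   -1.12 -1.55]
0.7 -2.1 -2.2 0.001 -0.004 0.002  n>=0.1
-0.0 0.0 114.0 0.0 -0.0 -0.0  n>=2.3
```

```bash
python3 jog.py '0.7 -2 25 0 -0.003 0.002; 0.7 -2 55 0 -0.003 0.002; 0.7 -2 80 0 -0.003 0.002; 0.7 -2 95 0 -0.003 0.002; 0.7 -2 104 0 -0.003 0.002; 0.7 -2 109 0 -0.003 0.002; 0.7 -2 111 0 -0.003 0.002; 0.7 -2 111 0 -0.003 0.002' | grep -E "pos|contact"
python3 -c "
from h import *
plan(pock(1,3))"
python3 jog.py '0 0 1.5 0 0 0; 0 0 2 0 0 0; 0 0 2 0 0 0' | grep -E "pos|contact"
```

```text
position: [507.0, -128.6, 135.2]
contact_force: [0.1, -0.3, -1.4]
t21.7 [ 507.  -128.6  135.2] F [ 0.1 -0.3 -1.4] w40.8 g62.3 j [ 0.06  0.33 -0.4  -0.   -0.85 -1.55]
-0.8 0.4 4.2 0.001 -0.001 -0.0  n>=0.1
position: [506.5, -128.9, 132.9]
contact_force: [0.8, -0.1, -1.4]
```

```bash
python3 jog.py '-0.5 0 1 0 0 0; -0.5 0 2 0 0 0; -0.5 0 2 0 0 0' | grep -E "pos|contact"; python3 jog.py '0 0 0.7 0 0 0; 0 0 0.7 0 0 0' | grep -E "pos|contact"
```

```text
position: [506.8, -128.9, 130.4]
contact_force: [-0.6, 1.0, -2.5]
position: [506.8, -128.8, 129.8]
contact_force: [0.5, 0.1, -1.9]
```

```bash
python3 jog.py '0 0 0.7 0 0 0; 0 0 0.7 0 0 0' | grep -E "pos|contact"; python3 jog.py '0 0 0.7 0 0 0; 0 0 0.7 0 0 0' | grep -E "pos|contact"
```

```text
position: [507.0, -128.8, 129.3]
contact_force: [-0.3, -0.5, -1.2]
position: [507.1, -128.8, 129.3]
contact_force: [-1.5, 1.6, 4.7]
```

Contact. Release, retreat, and go to the last jar.

```bash
python3 jog.py '0 0 -0.6 0 0 0; 0 0 -0.6 0 0 0' | grep -E "pos|contact"; python3 jog.py '0 0 0 0 0 0; 0 0 0 0 0 0; 0 0 0 0 0 0' 60| grep -E "pos|contact|wid"; python3 jog.py '0 0 -15 0 0 0; 0 0 -45 0 0 0; 0 0 -85 0 0 0; 0 0 -130 0 0 0; 0 0 -170 0 0 0; 0 0 -170 0 0 0; 0 0 -170 0 0 0' 70| grep -E "pos|contact"
python3 -c "
from h import *
plan((np.array([430,-20,300]),RC),jar(3,180),jar(3,74))
"
```

```text
position: [507.0, -128.8, 129.3]
contact_force: [-1.3, -0.7, 1.8]
position: [507.0, -128.9, 128.9]
contact_force: [0.1, 0.4, 0.7]
gripper_width: 60.2
position: [507.4, -128.8, 299.8]
contact_force: [0.8, 0.0, -0.9]
t24.1 [ 507.4 -128.8  299.8] F [ 0.8  0.  -0.9] w70.0 g0.0 j [ 0.06  0.18 -0.15 -0.   -1.24 -1.55]
68.5 114.6 -0.0 0.001 0.0 -0.001  n>=2.7
38.1 203.3 107.0 -0.519 -0.081 0.304  n>=4.7
-0.0 -0.0 106.0 -0.0 -0.0 0.0  n>=2.1
```

```bash
python3 jog.py '68.5 114.6 0 0 0 0; 68.5 114.6 0 0 0 0; 68.5 114.6 0 0 0 0; 68.5 114.6 0 0 0 0; 68.5 114.6 0 0 0 0' | grep pos
python3 jog.py '38.1 203.3 107 -0.519 -0.081 0.304; 38.1 203.3 107 -0.519 -0.081 0.304; 38.1 203.3 107 -0.519 -0.081 0.304; 38.1 203.3 107 -0.519 -0.081 0.304; 38.1 203.3 107 -0.519 -0.081 0.304; 38.1 203.3 107 -0.519 -0.081 0.304; 38.1 203.3 107 -0.519 -0.081 0.304; 38.1 203.3 107 -0.519 -0.081 0.304' | grep pos
python3 -c "
from h import *
plan(jar(3,180),jar(3,74))
b=arm.get_image('top'); print(crate(b))
for c,_,_ in blobs(red(b),60): print(c, ray('top',c,150))"
```

```text
position: [429.1, -19.8, 298.3]
position: [376.2, 178.9, 192.6]
t25.4 [376.2 178.9 192.6] F [-0.6 -0.3 -0.9] w69.9 g0.0 j [ 0.52  0.   -0.53 -0.57 -0.75 -1.96]
0.9 0.6 -0.2 -0.001 -0.001 -0.002  n>=0.0
-0.0 -0.1 106.0 0.0 -0.0 -0.0  n>=2.1
(((480.5904541015625, -210.5241241455078), (141.65695190429688, 246.64918518066406), 4.768575668334961), 550)
[481.29427083 205.40885417] [ 519.0130369  -290.57570504  150.        ]
[436.52480418 208.84856397] [ 514.90447997 -208.97577617  150.        ]
[393.47179487 214.53076923] [ 506.62861243 -130.55684798  150.        ]
[443.6625 245.745 ] [ 447.89428199 -216.33042947  150.        ]
[398.04938272 251.23703704] [ 440.41070288 -134.59736168  150.        ]
```

```bash
python3 jog.py '0.8 0.5 25 0 0 0; 0.8 0.5 53 0 0 0; 0.8 0.5 80 0 0 0; 0.8 0.5 98 0 0 0; 0.8 0.5 106 0 0 0; 0.8 0.5 106 0 0 0; 0.8 0.5 106 0 0 0' | grep -E "pos|force"
python3 -c "
from h import *
plan(jar(3,74))"
python3 jog.py '0 0 0 0 0 0; 0 0 0 0 0 0; 0 0 0 0 0 0; 0 0 0 0 0 0; 0 0 0 0 0 0' 36 | grep -E "pos|force|wid"
python3 jog.py '0 0 -15 0 0 0; 0 0 -35 0 0 0; 0 0 -60 0 0 0; 0 0 -85 0 0 0; 0 0 -85 0 0 0' | grep -E "pos|force|wid"
python3 -c "
from h import *
plan((np.array([430,0,310]),RC),(PK[4]+[0,0,256],RC),pock(4,120))"
```

```text
position: [387.1, 231.4, 101.7]
contact_force: [0.4, 0.2, 0.2]
grasp_force: 0.0
t26.1 [387.1 231.4 101.7] F [0.4 0.2 0.2] w69.6 g0.0 j [ 0.59  0.21 -0.55 -0.74 -0.53 -1.8 ]
-0.6 -0.3 0.3 0.0 -0.001 -0.002  n>=0.0
position: [386.9, 231.7, 102.2]
contact_force: [-1.2, -1.3, 6.9]
gripper_width: 41.3
grasp_force: 59.9
position: [377.4, 189.8, 177.1]
contact_force: [1.2, 0.3, -1.0]
gripper_width: 40.8
grasp_force: 62.0
t27.1 [377.4 189.8 177.1] F [ 1.2  0.3 -1. ] w40.8 g62.0 j [ 0.54  0.03 -0.55 -0.59 -0.7  -1.94]
-94.9 -82.6 -201.5 0.522 0.084 -0.305  n>=4.8
1.0 -294.0 0.0 -0.0 0.0 0.0  n>=5.9
-0.0 -0.0 62.0 -0.0 0.0 0.0  n>=1.2
```

```bash
python3 jog.py '-94.9 -82.6 -201.5 0.522 0.084 -0.305; -94.9 -82.6 -201.5 0.522 0.084 -0.305; -94.9 -82.6 -201.5 0.522 0.084 -0.305; -94.9 -82.6 -201.5 0.522 0.084 -0.305; -94.9 -82.6 -201.5 0.522 0.084 -0.305; -94.9 -82.6 -201.5 0.522 0.084 -0.305; -94.9 -82.6 -201.5 0.522 0.084 -0.305; -94.9 -82.6 -201.5 0.522 0.084 -0.305'  | grep -E "pos|contact"
python3 jog.py '1 -294 0 0 0 0; 1 -294 0 0 0 0; 1 -294 0 0 0 0; 1 -294 0 0 0 0; 1 -294 0 0 0 0; 1 -294 0 0 0 0; 1 -294 30 0 0 0; 1 -294 62 0 0 0; 1 -294 62 0 0 0; 1 -294 62 0 0 0' | grep -E "pos|contact"
python3 -c "
from h import *
plan(pock(4,120),pock(4,6))"
```

```text
position: [429.4, 1.3, 306.0]
contact_force: [-0.2, 0.3, -0.8]
position: [453.2, -292.0, 245.8]
contact_force: [0.2, -0.3, -1.2]
t28.9 [ 453.2 -292.   245.8] F [ 0.2 -0.3 -1.2] w40.8 g62.3 j [-0.27  0.24 -0.21  0.   -1.13 -1.22]
0.3 -1.1 -2.2 -0.002 -0.007 0.002  n>=0.1
0.0 -0.0 114.0 0.0 0.0 0.0  n>=2.3
```

```bash
python3 jog.py '0.3 -1 25 -0.001 -0.006 0.002; 0.3 -1 55 -0.001 -0.006 0.002; 0.3 -1 80 -0.001 -0.006 0.002; 0.3 -1 95 -0.001 -0.006 0.002; 0.3 -1 104 -0.001 -0.006 0.002; 0.3 -1 109 -0.001 -0.006 0.002; 0.3 -1 111 -0.001 -0.006 0.002; 0.3 -1 111 -0.001 -0.006 0.002' | grep -E "pos|contact"
python3 -c "
from h import *
plan(pock(4,3))"
python3 jog.py '0 0 1.5 0 0 0; 0 0 2 0 0 0; 0 0 2 0 0 0' | grep -E "pos|contact"
```

```text
position: [453.0, -293.8, 136.0]
contact_force: [-0.2, 0.4, -2.6]
t29.8 [ 453.  -293.8  136. ] F [-0.2  0.4 -2.6] w40.9 g62.4 j [-0.27  0.35 -0.36  0.   -0.86 -1.22]
-0.1 0.7 5.0 -0.002 0.002 -0.001  n>=0.1
position: [452.4, -293.7, 133.4]
contact_force: [-0.0, -0.3, -2.4]
```

```bash
python3 jog.py '-0.4 0.5 1 0 0 0; -0.4 0.5 2 0 0 0; -0.4 0.5 2 0 0 0' | grep -E "pos|contact"; python3 jog.py '0 0 0.7 0 0 0; 0 0 0.7 0 0 0' | grep -E "pos|contact"
```

```text
position: [452.5, -293.1, 131.0]
contact_force: [-0.3, -0.0, -1.7]
position: [452.6, -293.1, 130.3]
contact_force: [-0.1, -0.1, -2.1]
```

```bash
python3 jog.py '0 0 0.7 0 0 0; 0 0 0.7 0 0 0' | grep -E "pos|contact"; python3 jog.py '0 0 0.6 0 0 0; 0 0 0.6 0 0 0' | grep -E "pos|contact"
```

```text
position: [452.7, -293.2, 129.7]
contact_force: [0.2, 0.8, -2.2]
position: [452.8, -293.2, 129.7]
contact_force: [0.0, 1.5, 2.3]
```

```bash
python3 jog.py '0 0 0 0 0 0; 0 0 0 0 0 0; 0 0 0 0 0 0' 60| grep -E "pos|contact|wid"; python3 jog.py '0 0 -15 0 0 0; 0 0 -45 0 0 0; 0 0 -85 0 0 0; 0 0 -130 0 0 0; 0 0 -170 0 0 0; 0 0 -170 0 0 0; 0 0 -170 0 0 0' | grep -E "pos|contact"
python3 jog.py '50 200 0 0 0 0; 50 200 0 0 0 0; 50 200 0 0 0 0; 50 200 0 0 0 0; 50 200 0 0 0 0; 50 300 0 0 0 0; 50 300 0 0 0 0; 50 300 0 0 0 0; 50 300 0 0 0 0' | grep -E "pos|contact"
python3 -c "
from h import *
b=arm.get_image('top');a=arm.get_image('scene'); print(crate(b))
for c,_,_ in blobs(red(b),60): print(c, ray('top',c,150))
print(np.round(PK,1)); cv2.imwrite('pics/end.png',np.vstack([a[60:260,120:420],b[130:330,340:640]]))"
```

```text
position: [452.8, -293.3, 129.2]
contact_force: [-0.4, 0.2, -0.2]
gripper_width: 60.2
position: [452.7, -293.0, 300.0]
contact_force: [-0.3, -0.8, -0.5]
position: [378.4, 2.7, 297.9]
contact_force: [-0.0, -0.2, -0.6]
(((480.0440673828125, -210.3553924560547), (141.2462158203125, 246.1875457763672), 4.764359474182129), 633)
[481.33509235 205.53562005] [ 518.77763486 -290.62649336  150.        ]
[436.54285714 208.88831169] [ 514.83063082 -209.00255783  150.        ]
[393.47193878 214.55102041] [ 506.59161928 -130.5548231   150.        ]
[487.47474747 241.85606061] [ 452.64921575 -295.03810438  150.        ]
[443.68922306 245.77443609] [ 447.84061767 -216.37362127  150.        ]
[398.015  251.2475] [ 440.39388832 -134.53522017  150.        ]
[[ 440.  -133.6   54. ]
 [ 507.8 -128.1   54. ]
 [ 446.5 -213.4   54. ]
 [ 514.3 -207.8   54. ]
 [ 453.  -293.1   54. ]
 [ 520.8 -287.6   54. ]]
```

View pics/end.png

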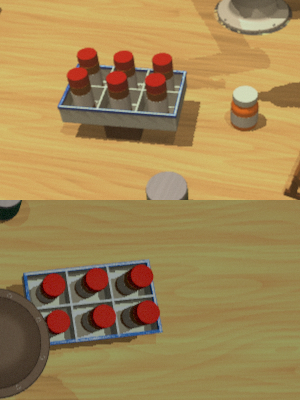

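All six jars stand upright, one per pocket and within 3–4 mm of centre. The crate is level and has not moved.

```bash
python3 -c "
from bench import arm
print(arm.job_done())"
```

```text
the job is handed in; nothing more can be done
None
```

The four spare jars are in the four empty pockets, all six standing upright on a level, unmoved crate in the last pictures; the job is handed in after about 34 s of robot time, and no verdict was returned.

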